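# Level the laboratory balance by its foot wheel, then load the check weight

## Robot

A 6-joint arm with a two-finger parallel gripper is mounted at the origin on the work surface. World frame = base frame: x ahead of the robot, y to its left, z up, the work surface at z = 0. Lengths are in m, angles in degrees, forces in N, time in s.
With the tool pointing down it reaches from about 0.375 to 0.9 m from the base axis. Payload 3.1 kg.
Tool frame: the origin (TCP) lies on the centre line of the jaws, within the pads' length; the fingertips stand 25 mm ahead of it and the grasp point (between the pads) lies 6 mm ahead of it; z points along the fingers, y is the line along which they close (so a half turn about z gives the same grasp; the last joint's range is limited). The gripper opens to 87 mm and grips with 3 to 60 N. Pads are 19 mm wide; open, the fingers measure 117 mm over their backs; the gripper's body (75 mm by 190 mm) begins 51 mm behind the grasp point.
Start: joints at [-76.576, 30.224, 82.088, -0, 67.689, -10.227], TCP at [0.251, -0.572, 0.248] pointing down, gripper open.
Joint ranges: [-176.69, 176.69], [-43.24, 126.21], [12.49, 139.97], [-82, 262], [0, 151.66], [-163.58, 163.58]. Speed limits (degrees/s): [159.86, 159.86, 180, 180, 180, 180].

## Interface

Orientations are given as a 3x3 rotation matrix whose columns are the frame's x, y, z axes.
In Python, from rig import bot, cams, models gives the robot as it stands. The module is installed in compiled form; this text tells all that it offers.
- The arm moves only by the shell command python3 -m handwheel 'ROWS' [OPENING]. ROWS is JSON, a list of rows, each a list of 6 numbers: the shift along the world's x, y, z each as a share of 1 m, from -1 to 1, then the turn, a rotation vector about the world's x, y, z each as a share of 2 rad, from -1 to 1. In form: [[dx, dy, dz, wx, wy, wz], ...]. A call has exactly 8 rows; each row is the pose to reach, as a shift and turn from the pose commanded when the call began; what a row does not reach only later rows make up. A row lasts 1/12 s, in which the tool goes at most 41.7 mm and 7.16 degrees, less where a joint would pass 70% of its speed; a pose out of reach is approached as far as the arm can. A call with a number of a shift or a turn outside -1 to 1 is refused whole. A call with a gripper value outside its range is refused whole. OPENING is the opening, from -1 (shut) to 1 (fully open), so that 0 is half open, set as the call begins (- or left out, the last holds). The fingers move at their own pace and stop on an object; the grip force is fixed at half the most. Time passes only in rows, so rows that repeat a pose let the fingers close, or fill a call up. It gives the time, the measured TCP pose, the force, the opening and the grip force at its end, in the units of the state.
- bot.read_state(): the state, without advancing time (a new reading comes with each control period).
- cams.capture(name): name is "side" or "top" or "wrist"; returns (picture, depth): 420x560x3 uint8, blue, green, red; 420x560 float32, m along the optical axis (not along the pixel's ray), 0 where there is no reading.
- cams.calibration(name): a dict with "mtx" (3x3 intrinsics, pixels), "dist_coeffs" ([k1, k2, p1, p2, k3] as OpenCV has them; the pictures are not rectified), "R" (3x3) and "t" (3): a world point X has camera coordinates R X + t; the wrist camera has in their place "tool_from_camera" (4x4, takes a point from camera to tool coordinates, whose origin is the TCP and whose axes are the flange's). Camera axes: x right, y down, z forward; pixel columns grow to the right and rows downward; lengths in m; the calibration is good to about 2 mm. A picture is of the moment at which its call begins: read the wrist's pose just before it. calibration takes no time and is no camera call.
- bot.hand_in(): hands the job in; it is judged then, once.
Trained networks look in the newest picture that a camera, given by its name, has taken for a name from the list of things; names that differ only in an ending like _2 or _b are one class to them, and where a whole thing is asked for, a point or a joint stands for the part that bears it (a point fixed in the world has none). Each returns a list of dicts, best first, with "conf" (0 to 1); they miss things now and then, are a little off and sometimes report something else, mostly with a low value. They report only what shows in the picture. A call takes as long as a camera call. They do not tell look-alikes from the thing itself.
- models.spot_in(query, camera): "position" ([column, row] in pixels, amid what is visible of it).
- models.tip_of(query, camera): "position" ([column, row] in pixels: a listed point, or the origin of a listed thing).
The state is a dict: "time_s": time; "joint_positions": joint angles; "qvel": joint speeds; "tau": joint torques, N m; "position": TCP position; "tcp_rot": TCP orientation; "force": force on the tool from outside, world axes, zero at the start; "moment": the same for the moment, N m; "opening": opening from 0.0 (shut) to 1.0 (fully open); "grasp_force": force on a finger pad.
Only numpy, scipy, OpenCV 4.12 (cv2) and the standard library are available. Lean on these libraries where they do the work, as an engineer would, in place of code of your own. Each camera call takes 0.05 s, during which the arm holds its last target. There are 200 camera calls.

## Task

The lab balance on the bench is out of level: with a light fingertip, roll the scalloped foot wheel that sticks out under the left end of its front edge (left as the robot sees it) until the bubble lies wholly inside the black ring of the round level. Then set the largest of the three steel check weights gently upright on the middle of the pan and let go. Never lean on the balance, and leave the other weights and everything else on the bench where they are.

Things in the scene. Friction and masses are not known exactly. Their poses are not given: they have to be found in the camera images.
- balance: Cream electronic balance, stands fast: 250 mm deep (its x, +x to its back), 190 wide (its y, +y to its left), origin on the bench under its middle. Housing starts 24 mm above the bench. Front edge at x = -125 mm, 44 mm high; sloped panel up to a deck 70 mm high from x = -40 mm back. It bears light pushes only: keep under 10 N, 15 N is too much
- wheel_center (a point): Axis, half-way up, of the left foot's grey wheel: upright axis, 13 mm thick, 9 to 22 mm above the bench, 40 mm over its 8 scalloped lobes, running up to 2 mm out of true, at x = -114, y = +62 mm of the balance. Only the front 9 mm of rim juts out from under the housing; a fingertip pressed on it (balance +x) and moved along y rolls it by friction: 3 N along the rim turns it, so press 5 to 9 N
- foot_wheel (a joint): Turn of that wheel, rad, growing anticlockwise seen from above. Rolling its front rim to the balance's left (+y) lowers the value, raises that corner and moves the bubble 2 mm per rad to the front left; to the right, the opposite. It stays where left. Where level lies is read from the bubble, not from this number. The like wheel at y = -62 mm is locked: leave it
- bubble (a point): Centre of the pale 8 mm bubble of the round level; it starts 3.8 to 6.4 mm off the ring's centre, towards the balance's back right
- level_ring (a point): Centre of the black printed ring (inner radius 5.5 mm) of the round level (31 mm black bezel, yellow-green vial) on the deck at x = -18, y = -72 mm in the balance's frame, 73 mm above the bench. The bubble is wholly inside when the two centres are within about 1.5 mm
- pan_center (a point): Centre of the top of the round steel pan, radius 60 mm, flat, 82 mm above the bench, on a stiff spring (5 N per mm), at x = +45 mm, y = 0 in the balance's frame
- weight_large_mid (a point): Middle (27 mm above its foot) of the largest check weight, the one to load: polished steel, 200 g, round body 33 mm across and 36 mm tall with a neck and a 22 mm knob on top, 54 mm tall in all; z up. Grasp its body
- weight_stand: Dark wooden stand with blue felt, 74 x 170 mm (its x, y), fixed, origin on the bench under its middle, felt 18 mm above the bench. The three weights stand on it in a row along its y, 52 mm apart, in any order
- weight_large: The largest check weight again, origin at the centre of its foot
- weight_medium: Middle check weight, 25 mm across, 46 mm tall, origin at its foot: leave it
- weight_small: Smallest check weight, 20 mm across, 38 mm tall, origin at its foot: leave it
- tape_roll: Roll of tape, 100 mm across, 30 mm tall, origin at its foot: leave it
- beaker: Clear beaker, 66 mm across, 80 mm tall, origin at its foot: leave it
- marker: Marker pen lying on the bench, 130 mm long along its x, 14 mm thick: leave it
- spoon: Steel spoon lying on the bench, 190 mm long along its x: leave it
- tile_stack: Stack of grey ceramic tiles, 102 x 103 mm, 56 mm tall, origin at its foot: leave it
- cutter: Orange-handled knife lying on the bench, about 165 mm long along its x: leave it
- pan: The steel pan itself: origin on its axis at its underside, 5 mm below the top
There are look-alikes about, which are no part of the job. What is shaped like the weight_large but blue or pink is not meant.

How it is judged (in metres and radians):
On the way, in this order (a step that is already met when the one before it is completed fails the run):
1. the bubble comes to lie inside the ring of the level with the fingertip off the balance, before the weight is on the pan (horizontal distance between bubble and level_ring below 0.0017 m and contact force between each of the arm, the fingers and balance below 0.3 N), for 0.3 s.
2. the largest weight stands on the pan (contact force between weight_large and pan above 1 N), for 0.1 s.
At the end, for the whole second after the job is handed in: The bubble's centre is within 1.7 mm of the ring's centre (seen from above), and the largest weight stands upright and still on the pan, its middle within 15 mm of the pan's centre, let go (horizontal distance between bubble and level_ring below 0.0017 m and horizontal distance between weight_large and pan_center below 0.015 m and z of weight_large in the frame of pan_center below 0.004 m and contact force between weight_large and pan above 1 N and angle between weight_large's own z axis and vertical below 0.1 rad and linear speed of weight_large below 0.01 m/s); the robot touches nothing.
It fails at once if the robot presses on the balance (wheel, housing or pan) with more than 15 N (contact force between any of the fingers, the arm and balance above 15 N).
It fails at once if the weight is dropped or pressed onto the balance with more than 15 N (contact force between weight_large and balance above 15 N).
It fails at once if the weight comes down onto the pan at more than 0.25 m/s (dropped or banged down) (linear speed of weight_large above 0.25 m/s and z of weight_large in the frame of pan_center below 0.006 m and horizontal distance between weight_large and pan_center below 0.07 m).
It fails at once if another weight, or anything else on the bench, is shifted by more than 15 mm (distance of any of weight_medium, weight_small, tape_roll, beaker, marker, spoon, tile_stack, cutter from where it was at the start of the episode above 0.015 m).
It fails at once if one of the other weights is knocked over (angle between any of weight_medium, weight_small's own z axis and vertical above 0.5 rad).
It also fails if it takes over 72 s, if anything falls off the work surface, if the arm or the gripper's body presses on something with over 40 N, if the wrist force passes 120 N, or if a joint passes its speed limit or range.

## Working session

There is one attempt and no reset: what is moved stays moved. The work goes in short steps, Python scripts to look and compute and a shell command to move; the robot and the scene stay as the last step left them, time stands still between calls to the robot, and variables do not carry over. Pictures are saved under pics/ and viewed, at most 11 in all, crops included, and the job is handed in when it is done.

```bash
mkdir -p pics
cat > h.py <<'E'
import numpy as np, cv2
from rig import bot, cams, models
def cap(n):
    s=bot.read_state(); im,d=cams.capture(n); return s,im,d
def campose(n,s=None):
    c=cams.calibration(n); K=np.array(c["mtx"]); D=np.array(c["dist_coeffs"])
    if n=="wrist":
        T=np.eye(4); T[:3,:3]=np.array(s["tcp_rot"]); T[:3,3]=s["position"]
        M=T@np.array(c["tool_from_camera"]); return K,D,M[:3,:3],M[:3,3]
    R=np.array(c["R"]); t=np.array(c["t"]); return K,D,R.T,-R.T@t
def at_z(px,z,n,s=None):
    K,D,R,o=campose(n,s)
    u=cv2.undistortPoints(np.array([[px]],float),K,D)[0,0]
    r=R@np.array([u[0],u[1],1]); return o+r*(z-o[2])/r[2]
def proj(X,n,s=None):
    K,D,R,o=campose(n,s)
    return cv2.projectPoints(np.array([R.T@(np.array(X)-o)]),np.zeros(3),np.zeros(3),K,D)[0][0,0]
E
python3 - <<'E'
from h import *
s=bot.read_state(); print(s["time_s"],s["position"],np.round(s["tcp_rot"],3).tolist(),s["opening"],s["force"])
Z=dict(wheel_center=.0155,bubble=.073,level_ring=.073,pan_center=.082,weight_large_mid=.045,balance=0,weight_stand=0,weight_large=.018,weight_medium=.018,weight_small=.018)
for n in ("top","side"):
    s,im,d=cap(n); cv2.imwrite(f"pics/{n}0.png",im)
    print(n,"campos",np.round(campose(n)[3],3))
    for q,z in Z.items():
        for r in models.tip_of(q,n)[:3]:
            print(n,q,round(r["conf"],2),np.round(r["position"],1),np.round(at_z(r["position"],z,n),4))
E
```

```text
0.0 [ 0.25058748 -0.57182642  0.24655981] [[0.916, 0.401, -0.001], [0.401, -0.916, 0.002], [0.0, -0.002, -1.0]] 1.0001835314300052 [ 0.56356473 -0.15764168 -0.99772448]
top campos [0.463 0.017 1.26 ]
top wheel_center 0.86 [230.8 202.9] [0.523  0.1376 0.0155]
top level_ring 0.94 [266.6 154.5] [0.6459 0.0453 0.073 ]
top level_ring 0.52 [137.6 242.5] [0.4138 0.3629 0.073 ]
top pan_center 0.62 [233.1 269.6] [0.3537 0.12   0.082 ]
top pan_center 0.6 [239.  135.4] [0.6909 0.1162 0.082 ]
top weight_large_mid 0.59 [397.6 265.6] [ 0.372  -0.3005  0.045 ]
top weight_large_mid 0.53 [387.  186.4] [ 0.5762 -0.2693  0.045 ]
top balance 0.76 [243.1 157. ] [0.6485 0.1102 0.    ]
top weight_large 0.64 [389.3 264.7] [ 0.3717 -0.2855  0.018 ]
top weight_large 0.62 [385.4 184. ] [ 0.585  -0.2713  0.018 ]
top weight_medium 0.51 [391.4 234.8] [ 0.4506 -0.2897  0.018 ]
top weight_medium 0.4 [411.  229.7] [ 0.4656 -0.3416  0.018 ]
top weight_small 0.38 [369.2 226.3] [ 0.4715 -0.2303  0.018 ]
side campos [0.265 0.454 0.716]
side wheel_center 0.92 [241.4 280.4] [0.5191 0.1447 0.0155]
side bubble 0.18 [357.8 141.1] [ 0.4469 -0.2902  0.073 ]
side level_ring 0.78 [215.4 201.8] [0.6467 0.0335 0.073 ]
side pan_center 0.72 [169.6 213.3] [0.708  0.1095 0.082 ]
side weight_large_mid 0.69 [305.3 140.9] [ 0.5736 -0.2624  0.045 ]
side weight_large_mid 0.62 [387.  167.2] [ 0.3597 -0.2661  0.045 ]
side balance 0.64 [198.1 242. ] [0.6589 0.1008 0.    ]
side balance 0.18 [127.1 356.2] [0.6267 0.3654 0.    ]
side weight_stand 0.81 [343.5 157.8] [ 0.4771 -0.296   0.    ]
side weight_large 0.68 [344.3 156.1] [ 0.4724 -0.284   0.018 ]
side weight_large 0.59 [383.2 173.6] [ 0.3647 -0.2694  0.018 ]
side weight_large 0.57 [308.  149.9] [ 0.5646 -0.2626  0.018 ]
side weight_medium 0.53 [359.8 142.7] [ 0.4556 -0.3503  0.018 ]
side weight_small 0.6 [341.7 168.1] [ 0.4617 -0.2406  0.018 ]
```

View pics/top0.png

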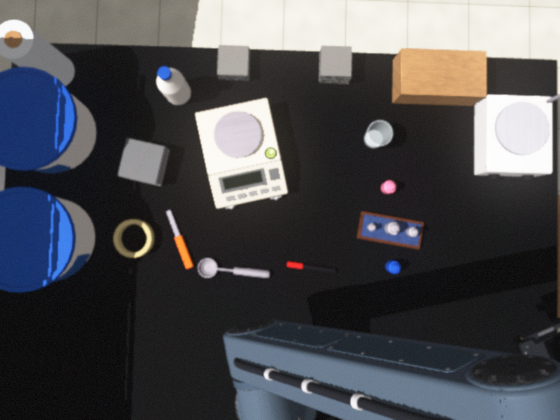

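View pics/side0.png

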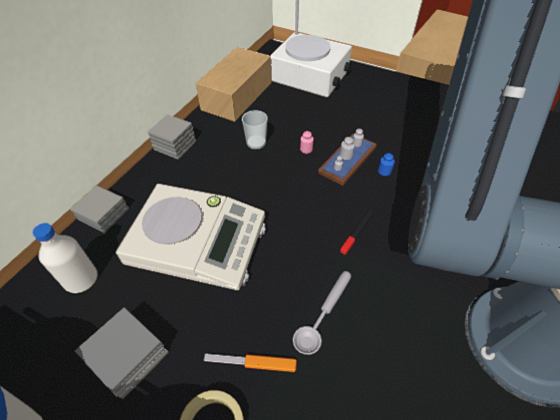

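Top view: balance at upper left (pan 239,135; level 270,153; wheel 231,203). The stand's weights are small (372,227), large (392,228) and medium (412,231). The blue and pink ones are look-alikes.

```bash
python3 - <<'E'
from h import *
print(np.round(cams.calibration("wrist")["tool_from_camera"],3), cams.calibration("wrist")["mtx"])
E
python3 -m handwheel '[[0.02,0.04,0.005,0,0,-0.04],[0.035,0.075,0.01,0,0,-0.084],[0.05,0.11,0.015,0,0,-0.084],[0.065,0.145,0.02,0,0,-0.084],[0.08,0.18,0.02,0,0,-0.084],[0.1,0.21,0.02,0,0,-0.084],[0.12,0.24,0.02,0,0,-0.084],[0.14,0.27,0.02,0,0,-0.084]]'
```

```text
[[-0.    -0.967 -0.256  0.07 ]
 [ 1.    -0.     0.001  0.001]
 [-0.001 -0.256  0.967 -0.137]
 [ 0.     0.     0.     1.   ]] [[304.0276191    0.         280.60340838]
 [  0.         304.0276191  208.65846367]
 [  0.           0.           1.        ]]
time_s: 1.77
position: [0.3914, -0.301, 0.2679]
tcp_rot: [[0.97, 0.242, 0.001], [0.242, -0.97, -0.001], [0.0, 0.001, -1.0]]
force: [0.6, 0.0, 0.2]
opening: 1.0
grasp_force: 0.0
```

```bash
python3 - <<'E'
from h import *
s,im,d=cap("wrist"); cv2.imwrite("pics/w1.png",im)
for q,z in dict(weight_large_mid=.045,weight_large=.018,weight_medium=.018,weight_small=.018,weight_stand=0).items():
    for r in models.tip_of(q,"wrist")[:3]:
        print(q,round(r["conf"],2),np.round(r["position"],1),np.round(at_z(r["position"],z,"wrist",s),4))
E
python3 -m handwheel '[[0.015,0.035,0.0,0,0,0],[0.03,0.07,0,0,0,0],[0.045,0.105,0,0,0,0],[0.06,0.14,0,0,0,0],[0.075,0.175,0,0,0,0],[0.09,0.21,0,0,0,0],[0.105,0.245,0,0,0,0],[0.12,0.28,0,0,0,0]]'
python3 -m handwheel '[[0.01,0.03,0.0,0,0,0],[0.02,0.06,0,0,0,0],[0.03,0.09,0,0,0,0],[0.04,0.11,0,0,0,0],[0.05,0.12,0,0,0,0],[0.06,0.12,0,0,0,0],[0.06,0.12,0,0,0,0],[0.06,0.12,0,0,0,0]]'
python3 - <<'E'
from h import *
s,im,d=cap("wrist"); cv2.imwrite("pics/w2.png",im)
for q,z in dict(wheel_center=.0155,bubble=.073,level_ring=.073,pan_center=.082,balance=0).items():
    for r in models.tip_of(q,"wrist")[:3]:
        print(q,round(r["conf"],2),np.round(r["position"],1),np.round(at_z(r["position"],z,"wrist",s),4))
E
```

```text
weight_large_mid 0.89 [270.4 199.3] [ 0.3761 -0.2932  0.045 ]
weight_large_mid 0.68 [282.5 120.8] [ 0.4691 -0.285   0.045 ]
weight_large 0.95 [284.2 119.7] [ 0.4716 -0.2868  0.018 ]
weight_large 0.7 [299.2  30.5] [ 0.5745 -0.2789  0.018 ]
weight_large 0.65 [271.2 198.4] [ 0.3712 -0.2946  0.018 ]
weight_small 0.54 [241.3 108.2] [ 0.4723 -0.2326  0.018 ]
weight_stand 0.61 [286.6 122.6] [ 0.4694 -0.2908  0.    ]
time_s: 2.73
position: [0.5116, -0.0225, 0.2676]
tcp_rot: [[0.971, 0.24, 0.0], [0.24, -0.971, -0.0], [0.0, 0.001, -1.0]]
force: [1.0, -0.8, -1.3]
opening: 1.002
grasp_force: 0.0
time_s: 3.4
position: [0.5713, 0.0957, 0.2672]
tcp_rot: [[0.971, 0.24, -0.001], [0.24, -0.971, -0.001], [-0.001, 0.0, -1.0]]
force: [0.4, -0.6, -0.4]
opening: 0.997
grasp_force: 0.0
wheel_center 0.94 [237.9 207.8] [0.5275 0.1419 0.0155]
bubble 0.52 [357.7 129. ] [0.6595 0.032  0.073 ]
level_ring 0.56 [356.5 134.4] [0.6538 0.0316 0.073 ]
pan_center 0.75 [286.3  66.7] [0.6995 0.1206 0.082 ]
balance 0.77 [282.4 118.6] [0.6525 0.1123 0.    ]
balance 0.34 [224.4 315.7] [0.3501 0.1287 0.    ]
```

View pics/w1.png

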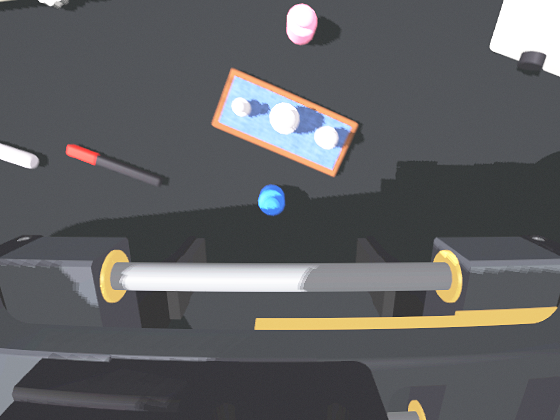

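View pics/w2.png

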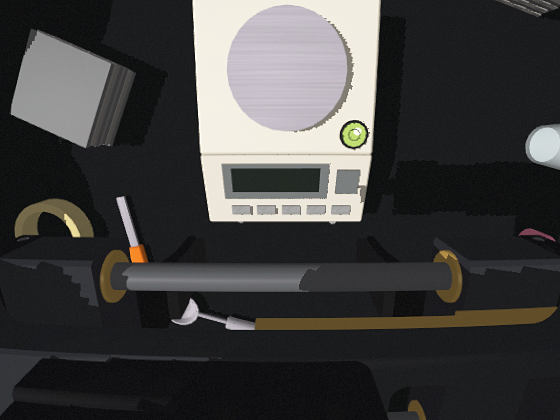

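Weights on the stand: small (241,107), large (285,118), medium (327,137). Balance front edge is at row 221, cols 208–360, and the level is at (354,134). Next I refine the balance pose.

Run:
```python
from h import *
s=bot.read_state(); im=cv2.imread("pics/w2.png")
g=lambda p,z: at_z(p,z,"wrist",s)
# balance housing mask edges
m=(im.min(2)>150).astype(np.uint8)
# front edge rows
pts=[]
for c in range(225,350,5):
    r=[i for i in range(212,232) if m[i,c]]
    if r: pts.append((c,max(r)+.5))
P=np.array([g(p,.044)[:2] for p in pts]); k=np.polyfit(P[:,1],P[:,0],1)
print("front rows",pts[0],pts[-1],"yaw from front",np.degrees(np.arctan(-k[0])))
hsv=cv2.cvtColor(im,cv2.COLOR_BGR2HSV)
gm=cv2.inRange(hsv,(25,90,80),(60,255,255)); n,l,st,ce=cv2.connectedComponentsWithStats(gm)
for i in range(1,n):
    if st[i,4]>60: print("green",st[i],ce[i],g(ce[i],.073))
dk=[(x,y) for y in range(115,155) for x in range(335,375) if im[y,x].max()<60]
print("bezel",cv2.minEnclosingCircle(np.array(dk,np.float32)))
# fit pose from points
B=np.array([[-114,62],[45,0],[-18,-72]])/1e3
W=np.array([g((237.9,207.8),.0155)[:2],g((286.3,66.7),.082)[:2],g((354.5,134),.073)[:2]])
b=B-B.mean(0);w=W-W.mean(0)
a=np.arctan2((b[:,0]*w[:,1]-b[:,1]*w[:,0]).sum(),(b*w).sum());R=np.array([[np.cos(a),-np.sin(a)],[np.sin(a),np.cos(a)]])
t=W.mean(0)-R@B.mean(0);print("yaw",np.degrees(a),"o",t,"res",W-(B@R.T+t))
for x,y in ((-125,95),(-125,-95),(125,95)):print(t+R@np.array([x,y])/1e3)
print([g(p,.044)[:2] for p in((208,221),(362,221))])
c=cv2.resize(im[114:156,334:376],(588,588),interpolation=cv2.INTER_CUBIC); cv2.imwrite("pics/lv0.png",c)
```

```text
front rows (225, 220.5) (345, 220.5) yaw from front 13.757040069866393
green [342 123  25  24 409] [353.42298289 134.85819071] [0.65175267 0.03575227 0.073     ]
bezel ((360.7205810546875, 137.0), 21.571908950805664)
yaw 13.952792504896218 o [0.65337092 0.11018911] res [[-0.00129707  0.0002657 ]
 [ 0.00165791  0.0008158 ]
 [-0.00036084 -0.00108149]]
[0.50915246 0.17224581]
[ 0.55496571 -0.01214818]
[0.75177614 0.23252641]
[array([0.50906541, 0.17373197]), array([ 0.55531835, -0.01267898])]
```

View pics/lv0.png

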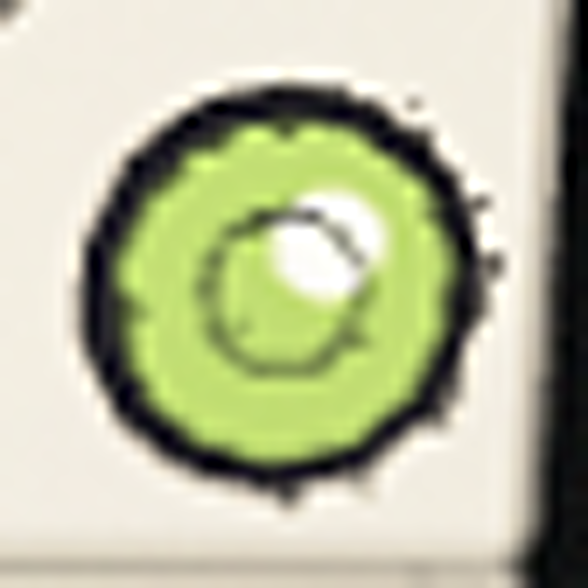

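Bubble is about 4.4 mm off, to the back right (crop: ring 285,292, bubble 328,245). That means about 2.2 rad, or roughly 44 mm of rim to the left. I close the fingers and go down in front of the wheel.

```bash
python3 -m handwheel '[[-0.035,0.01,0,0,0,0],[-0.07,0.02,-0.01,0,0,0],[-0.085,0.025,-0.04,0,0,0],[-0.085,0.025,-0.075,0,0,0],[-0.085,0.025,-0.11,0,0,0],[-0.085,0.025,-0.14,0,0,0],[-0.085,0.025,-0.16,0,0,0],[-0.085,0.025,-0.16,0,0,0]]' -1
python3 -m handwheel '[[0,0,-0.02,0,0,0],[0,0,-0.04,0,0,0],[0,0,-0.055,0,0,0],[0,0,-0.065,0,0,0],[0,0,-0.072,0,0,0],[0,0,-0.072,0,0,0],[0,0,-0.072,0,0,0],[0,0,-0.072,0,0,0]]'
python3 - <<'E'
from h import *
s,im,d=cap("side"); s2,im2,d2=cap("wrist")
a=cv2.resize(im[200:320,170:330],(640,480)); cv2.imwrite("pics/s1.png",a)
p=np.array(s["position"][:2])-[.6534,.1102]; t=np.radians(13.9); print("bal frame",p@np.array([[np.cos(t),-np.sin(t)],[np.sin(t),np.cos(t)]]), s["position"],s["force"])
E
```

```text
time_s: 4.37
position: [0.483, 0.1222, 0.1043]
tcp_rot: [[0.97, 0.242, -0.008], [0.242, -0.97, -0.0], [-0.008, -0.002, -1.0]]
force: [-0.8, 0.9, -0.9]
opening: 0.48
grasp_force: 0.0
time_s: 5.03
position: [0.4865, 0.1226, 0.0365]
tcp_rot: [[0.97, 0.242, 0.002], [0.242, -0.97, 0.0], [0.002, 0.0, -1.0]]
force: [-0.4, -1.0, 0.3]
opening: 0.006
grasp_force: 0.0
bal frame [-0.15907837  0.05210082] [0.48646393 0.12256004 0.03645372] [-0.44429284 -1.02432166  0.2872902 ]
```

View pics/s1.png

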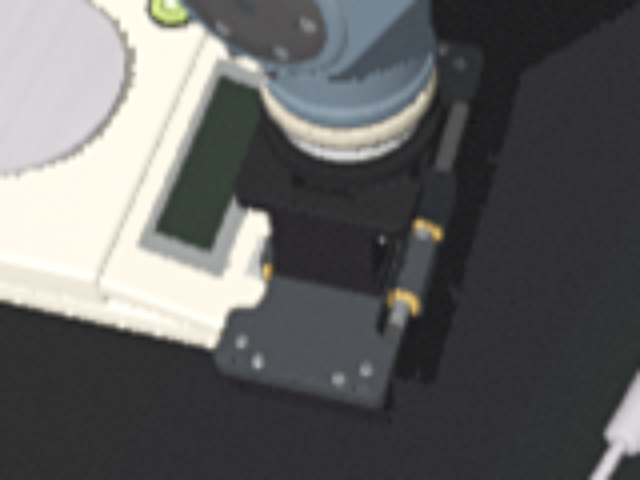

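```bash
python3 -m handwheel '[[0.003,0.0007,-0.002,0,0,0],[0.006,0.0014,-0.002,0,0,0],[0.008,0.002,-0.002,0,0,0],[0.0097,0.0024,-0.002,0,0,0],[0.0097,0.0024,-0.002,0,0,0],[0.0097,0.0024,-0.002,0,0,0],[0.0097,0.0024,-0.002,0,0,0],[0.0097,0.0024,-0.002,0,0,0]]' | grep -E "pos|force:"
for i in 1; do python3 -m handwheel '[[0.0005,0.0001,0,0,0,0],[0.001,0.00025,0,0,0,0],[0.0015,0.0004,0,0,0,0],[0.0019,0.0005,0,0,0,0],[0.0019,0.0005,0,0,0,0],[0.0019,0.0005,0,0,0,0],[0.0019,0.0005,0,0,0,0],[0.0019,0.0005,0,0,0,0]]' | grep -E "pos|force:"; done
python3 -m handwheel '[[0.0003,0.0001,0,0,0,0],[0.0005,0.0001,0,0,0,0],[0.0008,0.0002,0,0,0,0],[0.001,0.00025,0,0,0,0],[0.001,0.00025,0,0,0,0],[0.001,0.00025,0,0,0,0],[0.001,0.00025,0,0,0,0],[0.001,0.00025,0,0,0,0]]' | grep -E "pos|force:"
```

```text
position: [0.4952, 0.1249, 0.0335]
force: [-0.3, 0.1, 0.9]
grasp_force: 0.0
position: [0.4973, 0.1254, 0.0335]
force: [0.3, -0.8, 0.1]
grasp_force: 0.0
position: [0.4983, 0.1257, 0.0335]
force: [0.3, 0.2, -0.3]
grasp_force: 0.0
```

```bash
python3 -m handwheel '[[0.0003,0.0001,0,0,0,0],[0.0005,0.0001,0,0,0,0],[0.0008,0.0002,0,0,0,0],[0.001,0.00025,0,0,0,0],[0.001,0.00025,0,0,0,0],[0.001,0.00025,0,0,0,0],[0.001,0.00025,0,0,0,0],[0.001,0.00025,0,0,0,0]]' | grep -E "pos|force:"
python3 -m handwheel '[[0.0003,0.0001,0,0,0,0],[0.0005,0.0001,0,0,0,0],[0.0008,0.0002,0,0,0,0],[0.001,0.00025,0,0,0,0],[0.001,0.00025,0,0,0,0],[0.001,0.00025,0,0,0,0],[0.001,0.00025,0,0,0,0],[0.001,0.00025,0,0,0,0]]' | grep -E "pos|force:"
```

```text
position: [0.4993, 0.1259, 0.0335]
force: [0.2, 0.1, 0.4]
grasp_force: 0.0
position: [0.5004, 0.1262, 0.0336]
force: [0.7, -0.5, -0.4]
grasp_force: 0.0
```

```bash
python3 -m handwheel '[[0.0003,0.0001,0,0,0,0],[0.0005,0.0001,0,0,0,0],[0.0008,0.0002,0,0,0,0],[0.001,0.00025,0,0,0,0],[0.001,0.00025,0,0,0,0],[0.001,0.00025,0,0,0,0],[0.001,0.00025,0,0,0,0],[0.001,0.00025,0,0,0,0]]' | grep -E "pos|force:"
```

```text
position: [0.5006, 0.1263, 0.0335]
force: [-3.3, -2.5, 1.8]
grasp_force: 1.5
```

```bash
python3 -m handwheel '[[0.0003,0.0001,0,0,0,0],[0.0005,0.0001,0,0,0,0],[0.0008,0.0002,0,0,0,0],[0.001,0.00025,0,0,0,0],[0.001,0.00025,0,0,0,0],[0.001,0.00025,0,0,0,0],[0.001,0.00025,0,0,0,0],[0.001,0.00025,0,0,0,0]]' | grep -E "pos|force:"
```

```text
position: [0.5008, 0.1264, 0.0334]
force: [-5.5, -3.5, 3.5]
grasp_force: 2.7
```

```bash
python3 -m handwheel '[[-0.0002,0.0007,0,0,0,0],[-0.0003,0.0014,0,0,0,0],[-0.0005,0.0021,0,0,0,0],[-0.0007,0.0028,0,0,0,0],[-0.0008,0.0034,0,0,0,0],[-0.001,0.004,0,0,0,0],[-0.001,0.004,0,0,0,0],[-0.001,0.004,0,0,0,0]]' | grep -E "pos|force:"
```

```text
position: [0.5011, 0.1308, 0.0334]
force: [-3.7, 0.2, -0.6]
grasp_force: 1.9
```

```bash
python3 -m handwheel '[[0.0004,0.0005,0,0,0,0],[0.0006,0.001,0,0,0,0],[0.0005,0.0017,0,0,0,0],[0.0003,0.0024,0,0,0,0],[0.0001,0.0031,0,0,0,0],[0.0,0.004,0,0,0,0],[0.0,0.004,0,0,0,0],[0.0,0.004,0,0,0,0]]' | grep -E "pos|force:"
```

```text
position: [0.5001, 0.1341, 0.0334]
force: [-4.0, -4.3, 1.0]
grasp_force: 3.0
```

```bash
python3 -m handwheel '[[0.0003,0.0007,0,0,0,0],[0.0003,0.0014,0,0,0,0],[0.0001,0.0021,0,0,0,0],[-0.0001,0.0028,0,0,0,0],[-0.0003,0.0034,0,0,0,0],[-0.0005,0.004,0,0,0,0],[-0.0005,0.004,0,0,0,0],[-0.0005,0.004,0,0,0,0]]' | grep -E "pos|force:"
```

```text
position: [0.4992, 0.1382, 0.0334]
force: [-5.3, -4.1, 1.5]
grasp_force: 3.1
```

```bash
python3 -m handwheel '[[-0.0001,0.0007,0,0,0,0],[-0.0002,0.0014,0,0,0,0],[-0.0004,0.0021,0,0,0,0],[-0.0006,0.0028,0,0,0,0],[-0.0008,0.0034,0,0,0,0],[-0.001,0.004,0,0,0,0],[-0.001,0.004,0,0,0,0],[-0.001,0.004,0,0,0,0]]' | grep -E "pos|force:"
python3 - <<'E'
from h import *
s,im,d=cap("side"); cv2.imwrite("pics/s2.png",im[180:220,190:240])
print(models.tip_of("bubble","side"),models.tip_of("level_ring","side"))
E
```

```text
position: [0.4988, 0.1422, 0.0334]
force: [-3.9, -5.3, -0.8]
grasp_force: 2.9
[] [{'position': [211.3, 199.1], 'conf': 0.94}]
```

```bash
python3 -m handwheel '[[0.0001,0.0007,0,0,0,0],[0.0001,0.0014,0,0,0,0],[0.0,0.0021,0,0,0,0],[-0.0002,0.0028,0,0,0,0],[-0.0004,0.0034,0,0,0,0],[-0.0006,0.0042,0,0,0,0],[-0.0008,0.005,0,0,0,0],[-0.0008,0.005,0,0,0,0]]' | grep -E "pos|force:"
python3 - <<'E'
from h import *
s,im,d=cap("side")
a=np.hstack([cv2.resize(x[185:215,195:235],(400,300),interpolation=cv2.INTER_CUBIC) for x in (cv2.imread("pics/side0.png"),im)]); cv2.imwrite("pics/cmp.png",a)
E
```

```text
position: [0.4979, 0.1473, 0.0334]
force: [-4.5, -2.9, 0.9]
grasp_force: 2.6
```

View pics/cmp.png

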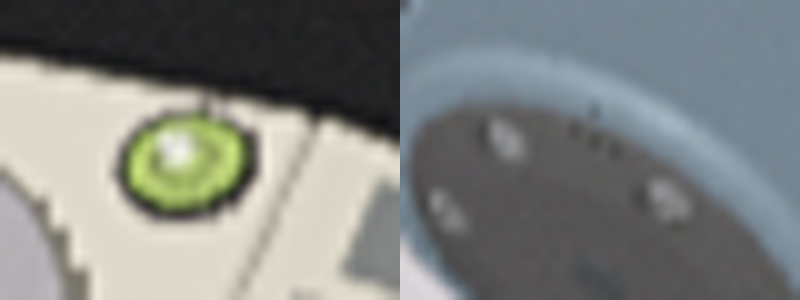

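```bash
cat >> h.py <<'E'
def level(s,im,save=None,o=(.6534,.1102),yaw=13.9):
    a=np.radians(yaw); R=np.array([[np.cos(a),-np.sin(a)],[np.sin(a),np.cos(a)]])
    # patch: row down = -x (front), col right = -y ; 0.1 mm/px, 480 px
    N=480; q=[]
    for (u,v) in ((0,0),(N,0),(N,N),(0,N)):
        b=np.array([-18+(N/2-v)*.1,-72+(N/2-u)*.1])/1e3
        q.append(proj([*(np.array(o)+R@b),.073],"wrist",s))
    H=cv2.getPerspectiveTransform(np.float32(q),np.float32([(0,0),(N,0),(N,N),(0,N)]))
    p=cv2.warpPerspective(im,H,(N,N),flags=cv2.INTER_CUBIC)
    if save: cv2.imwrite(save,p)
    hsv=cv2.cvtColor(p,cv2.COLOR_BGR2HSV)
    g=cv2.inRange(hsv,(25,80,60),(60,255,255)); c=max(cv2.findContours(g,cv2.RETR_EXTERNAL,cv2.CHAIN_APPROX_NONE)[0],key=cv2.contourArea)
    hull=cv2.convexHull(c); m=np.zeros((N,N),np.uint8); cv2.drawContours(m,[hull],-1,255,-1)
    M=cv2.moments(hull); vc=np.array([M["m10"],M["m01"]])/M["m00"]
    w=((hsv[...,1]<70)&(hsv[...,2]>170)&(cv2.erode(m,np.ones((15,15)))>0)).astype(np.uint8)
    n,l,st,ce=cv2.connectedComponentsWithStats(w); i=1+np.argmax(st[1:,4])
    dk=((cv2.cvtColor(p,cv2.COLOR_BGR2GRAY)<110)&(cv2.erode(m,np.ones((31,31)))>0)).astype(np.uint8)
    pts=np.argwhere(dk)[:,::-1].astype(np.float32)
    ring=cv2.minAreaRect(pts)[:2] if len(pts)>20 else None
    print("vial centre",vc.round(1),"r mm",round((cv2.contourArea(hull)/np.pi)**.5*.1,1),"bubble",ce[i].round(1),"eq.d",round((4*st[i,4]/np.pi)**.5*.1,1),"ring",ring)
    d=(ce[i]-vc)*.1; print("offset mm: right",d[0].round(2),"back",-d[1].round(2),"dist",np.hypot(*d).round(2))
    return p
E
python3 -m handwheel '[[-0.004,-0.001,0,0,0,0],[-0.01,-0.0025,0,0,0,0],[-0.0146,-0.0036,0,0,0,0],[-0.013,-0.01,0.01,0,0,0],[-0.01,-0.02,0.03,0,0,0],[-0.004,-0.045,0.055,0,0,0],[0.0024,-0.073,0.08,0,0,0],[0.0024,-0.073,0.08,0,0,0]]' | grep -E "pos|force:"
python3 - <<'E'
from h import *
s,im,d=cap("wrist"); cv2.imwrite("pics/w3.png",im)
level(s,im,"pics/lv1.png")
E
```

```text
position: [0.5076, 0.0707, 0.1186]
force: [1.5, -1.2, -0.7]
grasp_force: 0.0
vial centre [255.3 248.1] r mm 12.3 bubble [269.9 223. ] eq.d 7.5 ring ((254.25999450683594, 239.3200225830078), (126.00001525878906, 125.80001068115234))
offset mm: right 1.46 back 2.51 dist 2.9
```

View pics/lv1.png

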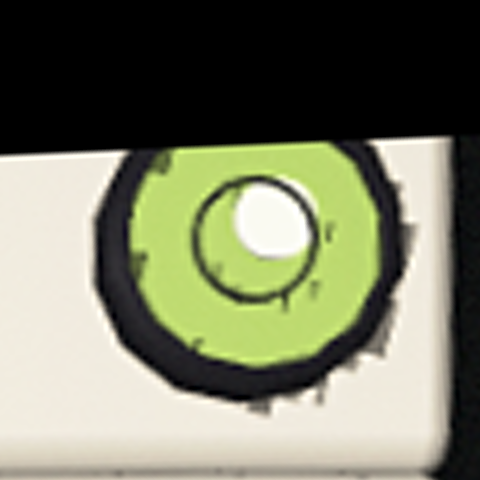

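About 2.5 mm still to go (ring 254,239; bubble about 271,219), which matches 2 mm/rad. One more stroke of about 24 mm.

```bash
sed -i 's|    d=(ce\[i\]-vc)|    if ring: vc=np.array(ring[0])\n    d=(ce[i]-vc)|' h.py
python3 -m handwheel '[[-0.006,0.015,-0.01,0,0,0],[-0.0117,0.035,-0.025,0,0,0],[-0.0117,0.048,-0.045,0,0,0],[-0.0117,0.048,-0.06,0,0,0],[-0.0117,0.048,-0.072,0,0,0],[-0.0117,0.048,-0.08,0,0,0],[-0.0117,0.048,-0.08,0,0,0],[-0.0117,0.048,-0.08,0,0,0]]' | grep -E "pos|force:"
python3 -m handwheel '[[0.003,0.0007,0,0,0,0],[0.006,0.0014,0,0,0,0],[0.008,0.002,0,0,0,0],[0.0097,0.0024,0,0,0,0],[0.0097,0.0024,0,0,0,0],[0.0097,0.0024,0,0,0,0],[0.0097,0.0024,0,0,0,0],[0.0097,0.0024,0,0,0,0]]' | grep -E "pos|force:"
python3 -m handwheel '[[0.0003,0.0001,0,0,0,0],[0.0005,0.0001,0,0,0,0],[0.0008,0.0002,0,0,0,0],[0.001,0.00025,0,0,0,0],[0.001,0.00025,0,0,0,0],[0.001,0.00025,0,0,0,0],[0.001,0.00025,0,0,0,0],[0.001,0.00025,0,0,0,0]]' | grep -E "pos|force:"
```

```text
position: [0.4895, 0.1228, 0.0333]
force: [0.3, 0.6, 1.3]
grasp_force: 0.0
position: [0.4993, 0.1251, 0.0336]
force: [-0.7, -0.1, 0.8]
grasp_force: 0.6
position: [0.4994, 0.1252, 0.0335]
force: [-4.2, -2.5, 2.9]
grasp_force: 2.5
```

```bash
python3 -m handwheel '[[0.0004,0.0005,0,0,0,0],[0.0006,0.001,0,0,0,0],[0.0005,0.0017,0,0,0,0],[0.0003,0.0024,0,0,0,0],[0.0001,0.0031,0,0,0,0],[0.0,0.004,0,0,0,0],[0.0,0.004,0,0,0,0],[0.0,0.004,0,0,0,0]]' | grep -E "pos|force:"
```

```text
position: [0.4984, 0.1288, 0.0332]
force: [-5.1, -4.7, 3.8]
grasp_force: 3.3
```

```bash
python3 -m handwheel '[[-0.0001,0.0007,0,0,0,0],[-0.0002,0.0014,0,0,0,0],[-0.0003,0.0021,0,0,0,0],[-0.0005,0.0028,0,0,0,0],[-0.0006,0.0034,0,0,0,0],[-0.0008,0.004,0,0,0,0],[-0.0008,0.004,0,0,0,0],[-0.0008,0.004,0,0,0,0]]' | grep -E "pos|force:"
```

```text
position: [0.4977, 0.1331, 0.0332]
force: [-5.6, -3.6, 2.9]
grasp_force: 3.0
```

Steady at 6 N; continuing in the same way.

```bash
python3 -m handwheel '[[-0.0002,0.0007,0,0,0,0],[-0.0003,0.0014,0,0,0,0],[-0.0005,0.0021,0,0,0,0],[-0.0007,0.0028,0,0,0,0],[-0.0008,0.0034,0,0,0,0],[-0.001,0.004,0,0,0,0],[-0.001,0.004,0,0,0,0],[-0.001,0.004,0,0,0,0]]' | grep -E "pos|force:"
```

```text
position: [0.4973, 0.1371, 0.033]
force: [-4.4, -2.8, 0.5]
grasp_force: 2.3
```

```bash
python3 -m handwheel '[[-0.0002,0.0007,0,0,0,0],[-0.0003,0.0014,0,0,0,0],[-0.0005,0.0021,0,0,0,0],[-0.0007,0.0028,0,0,0,0],[-0.0008,0.0034,0,0,0,0],[-0.001,0.004,0,0,0,0],[-0.001,0.004,0,0,0,0],[-0.001,0.004,0,0,0,0]]' | grep -E "pos|force:"
```

```text
position: [0.4973, 0.1412, 0.0333]
force: [-4.1, -3.3, -0.9]
grasp_force: 2.3
```

```bash
python3 -m handwheel '[[-0.0002,0.0007,0,0,0,0],[-0.0003,0.0014,0,0,0,0],[-0.0005,0.0021,0,0,0,0],[-0.0007,0.0028,0,0,0,0],[-0.0008,0.0034,0,0,0,0],[-0.001,0.004,0,0,0,0],[-0.001,0.004,0,0,0,0],[-0.001,0.004,0,0,0,0]]' | grep -E "pos|force:"
```

```text
position: [0.4965, 0.1451, 0.0334]
force: [-3.8, -3.5, -0.7]
grasp_force: 2.3
```

```bash
python3 -m handwheel '[[0.0002,0.0007,0,0,0,0],[0.0001,0.0014,0,0,0,0],[-0.0001,0.0021,0,0,0,0],[-0.0003,0.0028,0,0,0,0],[-0.0004,0.0034,0,0,0,0],[-0.0006,0.004,0,0,0,0],[-0.0006,0.004,0,0,0,0],[-0.0006,0.004,0,0,0,0]]' | grep -E "pos|force:"
python3 -m handwheel '[[-0.004,-0.001,0,0,0,0],[-0.01,-0.0025,0,0,0,0],[-0.0146,-0.0036,0.005,0,0,0],[-0.013,-0.01,0.03,0,0,0],[-0.01,-0.03,0.06,0,0,0],[-0.004,-0.055,0.09,0,0,0],[0.02,-0.083,0.11,0,0,0],[0.03,-0.083,0.11,0,0,0]]' | grep -E "pos|force:"
python3 -m handwheel '[[0,0,0,0,0,0],[0,0,0,0,0,0],[0,0,0,0,0,0],[0,0,0,0,0,0],[0,0,0,0,0,0],[0,0,0,0,0,0],[0,0,0,0,0,0],[0,0,0,0,0,0]]' | grep -E "time|pos"
python3 - <<'E'
from h import *
s,im,d=cap("wrist"); cv2.imwrite("pics/w4.png",im)
level(s,im,"pics/lv2.png")
E
```

```text
position: [0.4963, 0.1494, 0.0336]
force: [-3.3, -2.7, -0.9]
grasp_force: 1.7
position: [0.5325, 0.0624, 0.149]
force: [0.8, -0.3, -0.1]
grasp_force: 0.0
time_s: 21.38
position: [0.5257, 0.0666, 0.1433]
vial centre [255.5 240.9] r mm 12.9 bubble [264.2 230.9] eq.d 8.4 ring ((255.239501953125, 241.0995635986328), (123.91934967041016, 126.60968017578125))
offset mm: right 0.89 back 1.02 dist 1.35
```

View pics/lv2.png

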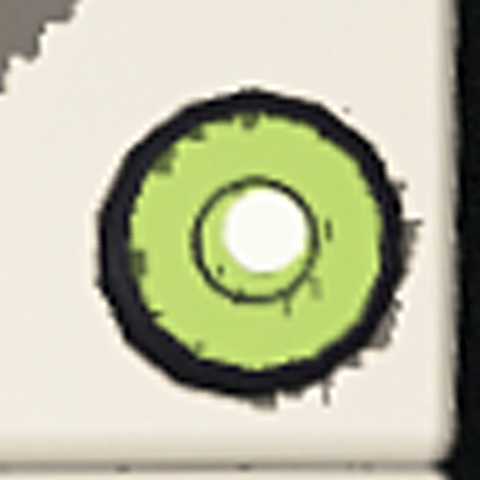

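Now 1.3 mm off and inside the ring. One short extra roll (about 10 mm) will add margin.

```bash
python3 -m handwheel '[[-0.02,0.02,-0.005,0,0,0],[-0.04,0.045,-0.02,0,0,0],[-0.0422,0.0697,-0.045,0,0,0],[-0.0422,0.0697,-0.07,0,0,0],[-0.0422,0.0697,-0.092,0,0,0],[-0.0422,0.0697,-0.11,0,0,0],[-0.0422,0.0697,-0.11,0,0,0],[-0.0422,0.0697,-0.11,0,0,0]]' | grep -E "pos|force:"
python3 -m handwheel '[[0.003,0.0007,0,0,0,0],[0.006,0.0014,0,0,0,0],[0.008,0.002,0,0,0,0],[0.0097,0.0024,0,0,0,0],[0.0105,0.0026,0,0,0,0],[0.0112,0.0028,0,0,0,0],[0.0112,0.0028,0,0,0,0],[0.0112,0.0028,0,0,0,0]]' | grep -E "pos|force:"
```

```text
position: [0.4833, 0.136, 0.0329]
force: [-0.3, -0.7, 0.1]
grasp_force: 0.0
position: [0.4943, 0.1388, 0.0336]
force: [-2.6, -0.9, 1.6]
grasp_force: 1.2
```

```bash
python3 -m handwheel '[[0.0006,0.0003,0,0,0,0],[0.0012,0.0006,0,0,0,0],[0.0012,0.0013,0,0,0,0],[0.001,0.002,0,0,0,0],[0.0008,0.0027,0,0,0,0],[0.0006,0.0035,0,0,0,0],[0.0004,0.0043,0,0,0,0],[0.0004,0.0043,0,0,0,0]]' | grep -E "pos|force:"
```

```text
position: [0.4935, 0.1427, 0.0332]
force: [-3.7, -2.4, 2.6]
grasp_force: 2.5
```

```bash
python3 -m handwheel '[[-0.0002,0.0008,0,0,0,0],[-0.0004,0.0016,0,0,0,0],[-0.0006,0.0024,0,0,0,0],[-0.0008,0.0032,0,0,0,0],[-0.001,0.004,0,0,0,0],[-0.0012,0.0048,0,0,0,0],[-0.0013,0.0055,0,0,0,0],[-0.0013,0.0055,0,0,0,0]]' | grep -E "pos|force:"
```

```text
position: [0.4931, 0.1486, 0.0333]
force: [-4.2, -2.6, 0.9]
grasp_force: 2.5
```

```bash
python3 -m handwheel '[[-0.004,-0.001,0,0,0,0],[-0.01,-0.0025,0,0,0,0],[-0.0146,-0.0036,0.005,0,0,0],[-0.013,-0.01,0.03,0,0,0],[-0.01,-0.03,0.06,0,0,0],[-0.004,-0.055,0.09,0,0,0],[0.02,-0.083,0.12,0,0,0],[0.03,-0.083,0.12,0,0,0]]' | grep -E "pos|force:"
python3 -m handwheel '[[0,0,0,0,0,0],[0,0,0,0,0,0],[0,0,0,0,0,0],[0,0,0,0,0,0],[0,0,0,0,0,0],[0,0,0,0,0,0],[0,0,0,0,0,0],[0,0,0,0,0,0]]' 1 | grep -E "time|pos"
python3 - <<'E'
from h import *
s,im,d=cap("wrist"); cv2.imwrite("pics/w5.png",im)
level(s,im,"pics/lv3.png"); print(s["position"])
t=cv2.imread("pics/w1.png")
# large-weight position from w1: pose then
s1=dict(position=[.3914,-.301,.2679],tcp_rot=[[.97,.242,.001],[.242,-.97,-.001],[0,.001,-1]])
for n,p in dict(stand_a=(233,69),stand_b=(358,124),stand_c=(335,176),stand_d=(212,125)).items(): print(n,at_z(p,.018,"wrist",s1))
for n,p,z in (("knob",(285,118),.072),("small",(241,107),.056),("med",(327,137),.064)): print(n,at_z(p,z,"wrist",s1))
E
```

```text
position: [0.5293, 0.0624, 0.159]
force: [0.8, -0.3, -0.2]
grasp_force: 0.0
time_s: 25.43
position: [0.5238, 0.066, 0.1532]
vial centre [255.2 240.8] r mm 12.8 bubble [257.9 237.1] eq.d 8.4 ring ((255.01611328125, 239.7053680419922), (126.09954833984375, 124.6371078491211))
offset mm: right 0.29 back 0.26 dist 0.39
[0.52380285 0.06595739 0.15320629]
stand_a [ 0.51419896 -0.21327685  0.018     ]
stand_b [ 0.48928812 -0.3767415   0.018     ]
stand_c [ 0.41988936 -0.3672852   0.018     ]
stand_d [ 0.44427297 -0.20170211  0.018     ]
knob [ 0.47193925 -0.28693799  0.072     ]
small [ 0.47230512 -0.23720182  0.056     ]
med [ 0.46394646 -0.33668142  0.064     ]
```

Bubble is now 0.4 mm off centre. Next the large weight at (0.471, -0.287), with the jaws turned to close across the row.

```bash
python3 -m handwheel '[[-0.006,-0.038,0.01,0,0,0.06],[-0.012,-0.076,0.02,0,0,0.12],[-0.018,-0.114,0.03,0,0,0.18],[-0.024,-0.152,0.03,0,0,0.24],[-0.03,-0.19,0.03,0,0,0.3],[-0.036,-0.228,0.03,0,0,0.36],[-0.042,-0.266,0.03,0,0,0.42],[-0.046,-0.304,0.03,0,0,0.48]]' 1| grep -E "time|pos"
python3 -m handwheel '[[-0.004,-0.03,0,0,0,0.06],[-0.007,-0.049,0,0,0,0.108],[-0.007,-0.049,0,0,0,0.108],[-0.007,-0.049,0,0,0,0.108],[-0.007,-0.049,0,0,0,0.108],[-0.007,-0.049,0,0,0,0.108],[-0.007,-0.049,0,0,0,0.108],[-0.007,-0.049,0,0,0,0.108]]'
python3 - <<'E'
from h import *
s,im,d=cap("wrist"); cv2.imwrite("pics/w6.png",im)
print(s["position"],[np.round(proj(p,"wrist",s)) for p in ((.472,-.237,.056),(.471,-.287,.072),(.471,-.287,.018))])
for q,z in dict(weight_large_mid=.045,weight_large=.018,weight_small=.018).items():
    for r in models.tip_of(q,"wrist")[:3]: print(q,round(r["conf"],2),np.round(r["position"],1),np.round(at_z(r["position"],z,"wrist",s),4))
E
```

```text
time_s: 26.15
position: [0.4788, -0.2286, 0.1836]
time_s: 26.82
position: [0.4728, -0.2749, 0.1836]
tcp_rot: [[0.207, 0.978, -0.0], [0.978, -0.207, 0.0], [0.0, -0.0, -1.0]]
force: [-0.0, -0.4, -0.2]
opening: 1.001
grasp_force: 0.0
[ 0.47282606 -0.27493106  0.18359033] [array([269., 167.]), array([280., 226.]), array([280., 210.])]
weight_large_mid 0.92 [389.4 184.3] [ 0.5767 -0.2769  0.045 ]
weight_large_mid 0.88 [277.8 218.8] [ 0.4684 -0.288   0.045 ]
weight_large_mid 0.56 [187.5 239.9] [ 0.378  -0.2908  0.045 ]
weight_large 0.85 [278.9 210.3] [ 0.4695 -0.2872  0.018 ]
weight_large 0.79 [191.6 231.2] [ 0.3744 -0.2905  0.018 ]
weight_large 0.71 [379.5 177.3] [ 0.5763 -0.2745  0.018 ]
weight_small 0.72 [275.1 208.5] [ 0.4661 -0.2845  0.018 ]
weight_small 0.64 [271.2 162. ] [ 0.4724 -0.2371  0.018 ]
```

View pics/w6.png

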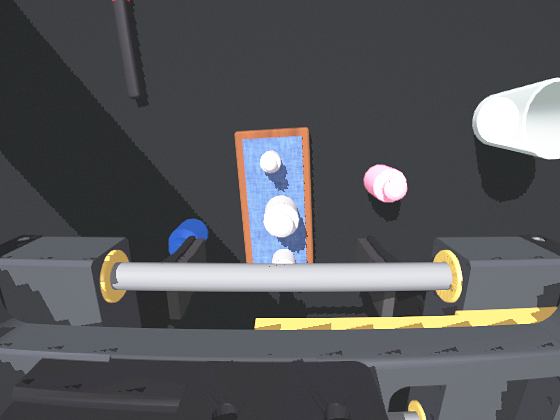

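View: small (270,161), large (281,216), medium (284,258, partly hidden); the large weight is confirmed in the middle. I descend and grasp.

```bash
python3 -m handwheel '[[-0.003,-0.012,0,0,0,0.028],[-0.003,-0.012,-0.02,0,0,0.028],[-0.003,-0.012,-0.045,0,0,0.028],[-0.003,-0.012,-0.07,0,0,0.028],[-0.003,-0.012,-0.095,0,0,0.028],[-0.003,-0.012,-0.115,0,0,0.028],[-0.003,-0.012,-0.13,0,0,0.028],[-0.003,-0.012,-0.134,0,0,0.028]]' | grep -E "pos|force:"
python3 -m handwheel '[[0,0,0,0,0,0],[0,0,0,0,0,0],[0,0,0,0,0,0],[0,0,0,0,0,0],[0,0,0,0,0,0],[0,0,0,0,0,0],[0,0,0,0,0,0],[0,0,0,0,0,0]]' -1
python3 -m handwheel '[[0,0,0,0,0,0],[0,0,0,0,0,0],[0,0,0,0,0,0],[0,0,0,0,0,0],[0,0,0,0,0,0],[0,0,0,0,0,0],[0,0,0,0,0,0],[0,0,0,0,0,0]]'
```

```text
position: [0.4685, -0.2871, 0.0471]
force: [-0.5, 1.5, -0.2]
grasp_force: 0.0
time_s: 28.35
position: [0.4697, -0.2883, 0.0499]
tcp_rot: [[0.153, 0.988, 0.0], [0.988, -0.153, -0.0], [-0.0, 0.0, -1.0]]
force: [-0.1, 0.5, -0.0]
opening: 0.477
grasp_force: 0.0
time_s: 29.02
position: [0.4697, -0.2883, 0.0497]
tcp_rot: [[0.153, 0.988, 0.0], [0.988, -0.153, -0.0], [-0.0, 0.0, -1.0]]
force: [0.0, 1.1, 2.3]
opening: 0.369
grasp_force: 30.0
```

```bash
python3 -m handwheel '[[0,0,0.01,0,0,0],[0,0,0.03,0,0,0],[0,0,0.055,0,0,0],[0,0,0.085,0,0,0],[0,0,0.115,0,0,0],[0,0,0.14,0,0,0],[0.005,0.01,0.15,0,0,0],[0.015,0.03,0.15,0,0,0]]' | grep -E "pos|force:|open"
python3 -m handwheel '[[0.015,0.03,0,0,0,0],[0.03,0.06,0,0,0,0],[0.048,0.09,0,0,0,0],[0.066,0.12,0,0,0,0],[0.084,0.15,0,0,0,0],[0.102,0.18,0,0,0,0],[0.12,0.21,0,0,0,0],[0.138,0.24,0,0,0,0]]' | grep -E "pos|force:|open"
python3 -m handwheel '[[0.015,0.03,0,0,0,0],[0.03,0.06,0,0,0,0],[0.045,0.09,0,0,0,0],[0.06,0.12,0,0,0,0],[0.07,0.135,0,0,0,0],[0.075,0.139,0,0,0,0],[0.075,0.139,0,0,0,0],[0.075,0.139,0,0,0,0]]'
```

```text
position: [0.4857, -0.2603, 0.2025]
force: [1.7, -0.3, -3.6]
opening: 0.378
grasp_force: 30.0
position: [0.622, -0.0153, 0.1983]
force: [-0.4, 0.1, -2.0]
opening: 0.368
grasp_force: 30.0
time_s: 31.02
position: [0.6964, 0.1206, 0.1983]
tcp_rot: [[0.153, 0.988, -0.003], [0.988, -0.153, -0.001], [-0.001, -0.003, -1.0]]
force: [-0.9, -1.0, -1.4]
opening: 0.371
grasp_force: 30.0
```

```bash
python3 -m handwheel '[[0.001,0,-0.015,0,0,0],[0.001,0,-0.03,0,0,0],[0.001,0,-0.045,0,0,0],[0.001,0,-0.06,0,0,0],[0.001,0,-0.07,0,0,0],[0.001,0,-0.076,0,0,0],[0.001,0,-0.08,0,0,0],[0.001,0,-0.08,0,0,0]]' | grep -E "pos|force:|open"
python3 -m handwheel '[[0,0,-0.0005,0,0,0],[0,0,-0.001,0,0,0],[0,0,-0.0015,0,0,0],[0,0,-0.002,0,0,0],[0,0,-0.0025,0,0,0],[0,0,-0.003,0,0,0],[0,0,-0.003,0,0,0],[0,0,-0.003,0,0,0]]' | grep -E "pos|force:|open"
```

```text
position: [0.6981, 0.1201, 0.1189]
force: [-0.0, 0.1, -2.0]
opening: 0.371
grasp_force: 30.0
position: [0.6986, 0.1209, 0.1165]
force: [0.8, 0.2, -2.0]
opening: 0.368
grasp_force: 30.0
```

```bash
python3 -m handwheel '[[0,0,-0.0005,0,0,0],[0,0,-0.001,0,0,0],[0,0,-0.0015,0,0,0],[0,0,-0.002,0,0,0],[0,0,-0.002,0,0,0],[0,0,-0.002,0,0,0],[0,0,-0.002,0,0,0],[0,0,-0.002,0,0,0]]' | grep -E "pos|force:|open"
```

```text
position: [0.6987, 0.1208, 0.1146]
force: [0.7, 0.4, -1.9]
opening: 0.37
grasp_force: 30.0
```

```bash
python3 -m handwheel '[[0,0,-0.0005,0,0,0],[0,0,-0.001,0,0,0],[0,0,-0.001,0,0,0],[0,0,-0.001,0,0,0],[0,0,-0.001,0,0,0],[0,0,-0.001,0,0,0],[0,0,-0.001,0,0,0],[0,0,-0.001,0,0,0]]' | grep -E "pos|force:|open"
```

```text
position: [0.6986, 0.1208, 0.1136]
force: [0.2, 0.1, -2.7]
opening: 0.373
grasp_force: 30.0
```

```bash
python3 -m handwheel '[[0,0,-0.0005,0,0,0],[0,0,-0.001,0,0,0],[0,0,-0.001,0,0,0],[0,0,-0.001,0,0,0],[0,0,-0.001,0,0,0],[0,0,-0.001,0,0,0],[0,0,-0.001,0,0,0],[0,0,-0.001,0,0,0]]' | grep -E "pos|force:|open"
```

```text
position: [0.6987, 0.1208, 0.1128]
force: [-0.6, 0.6, 0.9]
opening: 0.367
grasp_force: 30.0
```

```bash
python3 -m handwheel '[[0,0,-0.0005,0,0,0],[0,0,-0.001,0,0,0],[0,0,-0.001,0,0,0],[0,0,-0.001,0,0,0],[0,0,-0.001,0,0,0],[0,0,-0.001,0,0,0],[0,0,-0.001,0,0,0],[0,0,-0.001,0,0,0]]' | grep -E "pos|force:|open"
```

```text
position: [0.6987, 0.1208, 0.112]
force: [-2.7, 0.1, 5.4]
opening: 0.369
grasp_force: 30.0
```

On the pan. I ease off 1 mm, release and retreat.

```bash
python3 -m handwheel '[[0,0,0.0005,0,0,0],[0,0,0.001,0,0,0],[0,0,0.001,0,0,0],[0,0,0.001,0,0,0],[0,0,0.001,0,0,0],[0,0,0.001,0,0,0],[0,0,0.001,0,0,0],[0,0,0.001,0,0,0]]' | grep -E "pos|force:"
python3 -m handwheel '[[0,0,0,0,0,0],[0,0,0,0,0,0],[0,0,0,0,0,0],[0,0,0,0,0,0],[0,0,0,0,0,0],[0,0,0,0,0,0],[0,0,0,0,0,0],[0,0,0,0,0,0]]' 0.3 | grep -E "open|force:"
python3 -m handwheel '[[0,0,0.005,0,0,0],[0,0,0.015,0,0,0],[0,0,0.03,0,0,0],[0,0,0.05,0,0,0],[0,0,0.07,0,0,0],[0,0,0.09,0,0,0],[0,0,0.1,0,0,0],[0,0,0.1,0,0,0]]' | grep -E "open|force:|pos"
python3 -m handwheel '[[-0.02,-0.02,0.01,0,0,0],[-0.04,-0.05,0.02,0,0,0],[-0.06,-0.085,0.03,0,0,0],[-0.08,-0.12,0.04,0,0,0],[-0.1,-0.15,0.05,0,0,0],[-0.1,-0.17,0.05,0,0,0],[-0.1,-0.18,0.05,0,0,0],[-0.1,-0.18,0.05,0,0,0]]' | grep -E "time|force:|pos"
python3 - <<'E'
from h import *
s,im,d=cap("wrist"); cv2.imwrite("pics/w7.png",im)
try: level(s,im)
except Exception as e: print(e)
for n in ("wrist","side","top"):
    if n!="wrist": cap(n)
    for q,z in dict(weight_large=.082,weight_large_mid=.109,pan_center=.082).items():
        for r in models.tip_of(q,n)[:3]: print(n,q,round(r["conf"],2),np.round(r["position"],1),np.round(at_z(r["position"],z,n,s),4))
E
```

```text
position: [0.6987, 0.1208, 0.1125]
force: [-1.9, 1.0, 2.6]
grasp_force: 30.0
force: [-1.1, -0.2, 0.2]
opening: 0.648
grasp_force: 0.0
position: [0.7006, 0.1209, 0.2169]
force: [-0.2, -0.2, -0.3]
opening: 0.647
grasp_force: 0.0
time_s: 37.68
position: [0.5986, -0.0613, 0.262]
force: [-0.3, 0.9, -0.4]
grasp_force: 0.0
vial centre [250.4 240.7] r mm 13.0 bubble [254.2 237.1] eq.d 8.7 ring None
offset mm: right 0.38 back 0.36 dist 0.52
wrist weight_large 0.6 [290.7 323.1] [ 0.5869 -0.2201  0.082 ]
wrist weight_large_mid 0.69 [59.6 68.5] [0.4173 0.0956 0.109 ]
wrist weight_large_mid 0.44 [317.6  92.9] [0.6485 0.0329 0.109 ]
side weight_large 0.85 [381.1 168.1] [ 0.3653 -0.2175  0.082 ]
side weight_large 0.78 [308. 149.] [ 0.5384 -0.1997  0.082 ]
side weight_large 0.62 [169.6 219.4] [0.698  0.1223 0.082 ]
side weight_large_mid 0.86 [168.7 209.1] [0.6974 0.1163 0.109 ]
side weight_large_mid 0.73 [303.8 139.1] [ 0.5499 -0.1981  0.109 ]
side weight_large_mid 0.72 [385.8 165.9] [ 0.3542 -0.2     0.109 ]
side pan_center 0.77 [169.4 218.5] [0.6998 0.1206 0.082 ]
top weight_large 0.57 [387.6 186.6] [ 0.5723 -0.2621  0.082 ]
top weight_large 0.55 [237.  130.6] [0.703  0.1217 0.082 ]
top weight_large 0.53 [393.7 264.8] [ 0.3765 -0.281   0.082 ]
top weight_large_mid 0.72 [233.6 131.2] [0.6958 0.1276 0.109 ]
top weight_large_mid 0.51 [390.1 189.4] [ 0.5631 -0.262   0.109 ]
top weight_large_mid 0.44 [395.  266.7] [ 0.3739 -0.2775  0.109 ]
top pan_center 0.79 [238.3 136.1] [0.6891 0.1179 0.082 ]
```

View pics/w7.png

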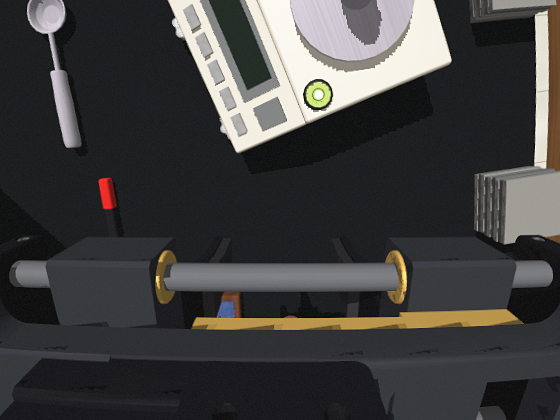

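The bubble is centred in the ring at (318,95), 0.5 mm off. The side and top cameras show the weight upright on the middle of the pan. Handing in.

```bash
python3 -c "
from rig import bot
print(bot.hand_in())"
```

```text
the job is handed in; nothing more can be done
None
```

I handed the job in at about 38 s: the bubble measured about 0.5 mm from the ring's centre, and the largest weight was let go on the middle of the pan. The judge's verdict was not shown.

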